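# Set a cover plate over the edge of the drilling board

## Task

Get the aluminium cover plate ready for drilling: push it across the plywood drilling board with the fingertips, never lifting it off the board, until its left long side lies flush along the steel fence and its front end overhangs the board's far edge so that both end holes are wholly clear of the board while the second pair of holes is still wholly over it. Leave it lying there, and leave the other things on and around the board where they are.

Things in the scene. Friction and masses are not known exactly. Their poses are not given: they have to be found in the camera images.
- cover_plate: The part: flat bare aluminium plate 160 (x) x 100 (y) x 6 mm, about 0.24 kg, loose on the board, a little askew, short of the far edge and off the fence. Origin: centre of underside; x to its front end (nearer the far edge), y to its left side (the fence side). 12 mm holes at x +62, +34, -65, y +-34 mm; 50 x 40 mm cut-out at x -25. Slides at 1-3 N when pushed at an edge.
- end_hole_left (a point): Centre of the left hole of the end pair, on the underside of the plate; 18 mm behind the plate's front end. Hole diameter 12 mm.
- end_hole_right (a point): Centre of the right hole of the end pair, on the underside of the plate; 18 mm behind the plate's front end. Hole diameter 12 mm.
- second_hole_left (a point): Centre of the left hole of the second pair, on the underside of the plate; 46 mm behind the plate's front end. Hole diameter 12 mm.
- second_hole_right (a point): Centre of the right hole of the second pair, on the underside of the plate; 46 mm behind the plate's front end. Hole diameter 12 mm.
- side_front (a point): Front left lower corner of the plate (front end of the long side that goes against the fence).
- side_rear (a point): Rear left lower corner of the plate (rear end of the long side that goes against the fence).
- drill_board: Fixed plywood board 260 (x) x 320 (y) mm on rubber feet, top 40 mm above the table. Origin: centre of its underside; x to its far edge (away from the robot), y left, z up. A steel fence bar 220 x 25 mm, rising 16 mm above the board (two 8 mm screw heads on top), is fixed along its left side: inner face at y = +120 mm, from x = -90 to +130 mm.
- far_edge (a point): Middle of the upper far edge of the board (x = +130, y = 0, z = 40 mm of the board), with the board's axes: what has x > 0 here hangs beyond the edge, x < 0 is over the board; z = 0 is the board's top.
- fence_face (a point): Middle of the lower edge of the fence's inner, upright face, on the board's top (x = +20, y = +120, z = 40 mm of the board), with the board's axes: y = 0 here is the fence's face, the plate lies on the side y < 0.
- oil_bottle: Leave alone: small white bottle with a black nozzle, 28 mm wide, 66 mm high, standing on the board near its rear right corner. Origin: centre of its underside.
- bolt: Leave alone: dark bolt standing on its head on the board's right side, 13 mm wide, 38 mm high. Origin: centre of its underside.
- screwdriver: Leave alone: black-handled screwdriver, about 200 mm long and 26 mm thick, lying on the table to the right of the board. Its x axis runs along it, to the tip.
- f_clamp: Leave alone: steel F-clamp, 280 mm long, 85 mm wide, 28 mm high, lying on the table to the left of the board. Origin: under the middle of its bar.
- cordless_drill: Leave alone: dark cordless drill standing on its battery on the table, far left, 217 mm high, 250 mm long. Origin: centre under the battery; x points to the bit.
- plate_stack: Leave alone: three finished plates like the part, stacked on the table, far right, 160 x 100 x 18 mm. Origin: centre of the underside.

How it is judged:
By the outcome, as a careful person would: the job done as asked, in the order asked, and still so for the second after the job is handed in, with the robot touching nothing.
It also fails if it takes over 45 s, if anything falls off the work surface, if the arm or the gripper's body presses on something with over 40 N, if the wrist force passes 120 N, or if a joint passes its speed limit or range.

## Robot

A 6-joint arm with a two-finger parallel gripper is mounted at the origin on the work surface. World frame = base frame: x ahead of the robot, y to its left, z up, the work surface at z = 0. Lengths are in m, angles in rad, forces in N, time in s.
With the tool pointing down it reaches from about 0.3 to 0.75 m from the base axis. Payload 8.5 kg.
Tool frame: the origin (TCP) lies midway between the tips of the shut fingers; the grasp point (between the pads) lies 19 mm behind it; z points along the fingers, y is the line along which they close (so a half turn about z gives the same grasp; the last joint's range is limited). The gripper opens to 88 mm and grips with 3 to 60 N. Pads are 18 mm wide; open, the fingers measure 123 mm over their backs; the gripper's body (75 mm by 187 mm) begins 45 mm behind the grasp point.
Start: joints at [-1.322, 0.381, 1.297, -0, 1.464, -0.215], TCP at [0.246, -0.492, 0.208] pointing down, gripper open.
Joint ranges: [-3.11, 3.11], [-0.89, 2.33], [0.22, 2.48], [-1.42, 4.56], [0.17, 2.85], [-2.88, 2.88]. Speed limits (rad/s): [2.39, 2.39, 3.14, 3.14, 3.14, 3.14].

## Interface

Orientations are given as a rotation vector (axis times angle).
In Python, from workcell import env gives the robot as it stands.
- The arm moves only by the tool play_rows, never from a script. Its argument "series" is a list of rows, each a list of 2 entries, a list of its own where there are three numbers: the shift along the tool's x, y, z in mm, then the turn, a rotation vector about the tool's x, y, z in units of 8 degrees (1.0 is 8 degrees). A call has 1 to 12 rows; each row shifts and turns the commanded pose from where the row before left it, along the tool's axes as they then stand; what a row does not reach is not made up. A row lasts 1/10 s, in which the tool goes at most 50 mm and 8.59 degrees, less where a joint would pass 70% of its speed; a pose out of reach is approached as far as the arm can. A call with a gripper value outside its range is refused whole. "jaw" is the closure, from -1 (fully open) to 1 (shut), set as the call begins (left out, the last holds). The fingers move at their own pace and stop on an object; "grip_force" is the grip in N (left out, the last holds). Time passes only in rows, so rows that do not move let the fingers close. It gives the time, the measured TCP pose, the force, the opening and the grip force at its end, in the units of the state.
- env.get_state(): the state, without advancing time (a new reading comes with each control period).
- env.grab_frame(name): name is "scene" or "side" or "wrist"; returns the picture (480x640x3 uint8, red, green, blue); there is no depth.
- env.calibration(name): a dict with "vertical_fov" (degrees; the focal length in pixels is half the picture's height over the tangent of half this angle, whatever the lens; pixels are square), "cx", "cy" (the principal point, pixels), "rvec" (rotation vector, rad) and "tvec" (3), from world to camera coordinates, as OpenCV has them; the wrist camera has in their place "T_tool_cam" (4x4, takes a point from camera to tool coordinates, whose origin is the TCP and whose axes are the flange's). Camera axes: x right, y down, z forward; pixel columns grow to the right and rows downward; lengths in m; the calibration is good to about 2 mm. A picture is of the moment at which its call begins: read the wrist's pose just before it. calibration takes no time and is no camera call.
- env.close_job(): hands the job in; it is judged then, once.
The state is a dict: "t": time; "joint_positions": joint angles; "qvel": joint speeds; "effort": joint torques, N m; "eef_pos": TCP position; "eef_rot": TCP orientation; "contact_force": force on the tool from outside, world axes, zero at the start; "torque": the same for the moment, N m; "width": opening from 0.0 (shut) to 1.0 (fully open); "grasp_force": force on a finger pad.
Only numpy, scipy, OpenCV 4.12 (cv2) and the standard library are available. Lean on these libraries where they do the work, as an engineer would, in place of code of your own. Each camera call takes 0.05 s, during which the arm holds its last target. There are 200 camera calls.

## Working session

There is one attempt and no reset: what is moved stays moved. The work goes in short steps, Python scripts to look and compute and a tool call to move; the robot and the scene stay as the last step left them, time stands still between calls to the robot, and variables do not carry over. Pictures are saved under pics/ and viewed, at most 10 in all, crops included, and the job is handed in when it is done.

Besides the shell and the picture viewer there is one more tool, called after "Request:" as name(argument=value, ...) on one line, values as JSON. play_rows: Moves the arm, as the interface text tells. Its arguments: {"type":"object","properties":{"series":{"type":"array"},"jaw":{"type":"number"},"grip_force":{"type":"number"}},"required":["series"]}

```bash
mkdir -p pics
python3 - <<'E'
from workcell import env
import cv2
s=env.get_state(); print({k:s[k] for k in('t','eef_pos','eef_rot','contact_force','width')})
for n in('scene','side'):
    cv2.imwrite(f'pics/{n}0.png',env.grab_frame(n)[:,:,::-1]); print(n,env.calibration(n))
print(env.calibration('wrist'))
E
```

```text
{'t': 0.0, 'eef_pos': array([ 0.24597091, -0.49159258,  0.20766654]), 'eef_rot': array([-3.05614241e+00, -7.21718239e-01,  2.73903180e-05]), 'contact_force': array([-0.34450047, -0.00366343,  0.08514125]), 'width': 0.999743345693833}
scene {'vertical_fov': 42.44481283085129, 'cx': 317.10164222964187, 'cy': 230.89996152680092, 'rvec': array([ 1.77719972,  1.40916062, -0.78132869]), 'tvec': array([-0.11817766, -0.24493549,  2.45218458])}
side {'vertical_fov': 44.46182060634951, 'cx': 322.0625258262261, 'cy': 241.44465517920665, 'rvec': array([ 0.51767152, -2.68678358,  1.19074529]), 'tvec': array([0.5492093 , 0.15778655, 1.67731562])}
{'vertical_fov': 64.90902806073865, 'cx': 315.2238971654494, 'cy': 241.59257448062667, 'T_tool_cam': array([[-4.33278774e-04, -9.54369184e-01, -2.98628988e-01,
         7.72688393e-02],
       [ 9.99999521e-01, -1.51480601e-04, -9.66785411e-04,
         1.25610050e-03],
       [ 8.77433705e-04, -2.98629264e-01,  9.54368793e-01,
        -1.76463680e-01],
       [ 0.00000000e+00,  0.00000000e+00,  0.00000000e+00,
         1.00000000e+00]])}
```

View pics/scene0.png

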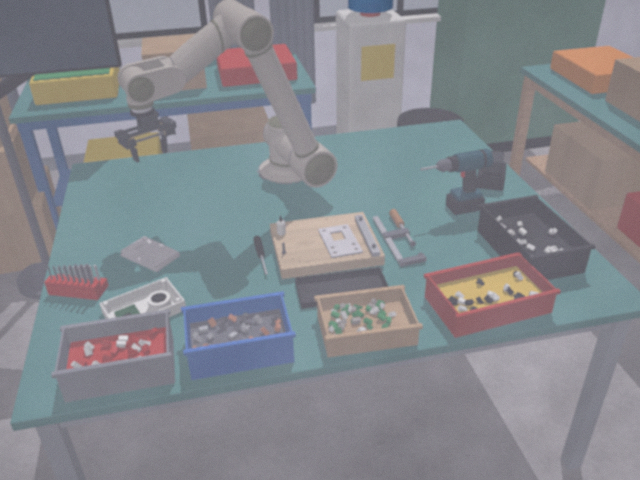

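View pics/side0.png

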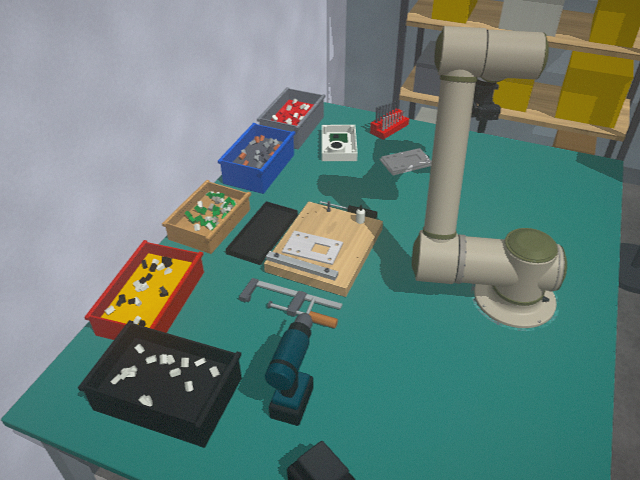

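The scene view shows the board around (327,245) with the plate at (342,240) and the fence at (370,237). In the side view the board's corners are near (322,202), (382,220), (347,292) and (266,262), and the plate is at (312,247). I'll cast rays for a rough position.

```bash
cat > h.py <<'E'
import numpy as np, cv2
from scipy.spatial.transform import Rotation as R
from workcell import env
def cam(name,state=None):
    c=env.calibration(name); f=240/np.tan(np.radians(c['vertical_fov'])/2)
    K=np.array([[f,0,c['cx']],[0,f,c['cy']],[0,0,1]])
    if name=='wrist':
        T=np.eye(4);T[:3,:3]=R.from_rotvec(state['eef_rot']).as_matrix();T[:3,3]=state['eef_pos']
        T=T@c['T_tool_cam']; return K,T[:3,:3],T[:3,3]
    Rm=cv2.Rodrigues(c['rvec'])[0]; return K,Rm.T,-Rm.T@c['tvec']
def ray(C,px,z):
    K,Rm,o=C; px=np.atleast_2d(px).astype(float)
    d=(Rm@np.linalg.inv(K)@np.c_[px,np.ones(len(px))].T).T
    return o+d*((z-o[2])/d[:,2])[:,None]
def proj(C,P):
    K,Rm,o=C; q=(np.atleast_2d(P)-o)@Rm@K.T; return q[:,:2]/q[:,2:]
E
python3 - <<'E'
from h import *
np.set_printoptions(precision=3,suppress=True)
print(ray(cam('side'),[(322,202),(382,220),(347,292),(266,262)],.04))
print(ray(cam('scene'),[(272,275),(276,222),(362,214),(383,265)],.04))
print(ray(cam('side'),[(289,231),(342,240),(334,264),(281,252)],.046))
s=env.get_state();print(R.from_rotvec(s['eef_rot']).as_matrix(), s['joint_positions'])
E
```

```text
[[ 0.654 -0.154  0.04 ]
 [ 0.442 -0.139  0.04 ]
 [ 0.438  0.195  0.04 ]
 [ 0.701  0.17   0.04 ]]
[[ 0.717 -0.173  0.04 ]
 [ 0.435 -0.115  0.04 ]
 [ 0.458  0.176  0.04 ]
 [ 0.75   0.157  0.04 ]]
[[0.692 0.025 0.046]
 [0.525 0.003 0.046]
 [0.51  0.11  0.046]
 [0.675 0.121 0.046]]
[[ 0.894  0.447 -0.   ]
 [ 0.447 -0.894  0.001]
 [ 0.    -0.001 -1.   ]] [-1.322  0.381  1.298 -0.     1.464 -0.215]
```

Request:
play_rows(series=[[[40,-26,-8],[0,0,0]],[[40,-26,-8],[0,0,0]],[[40,-26,-8],[0,0,0]],[[40,-26,-8],[0,0,0]],[[40,-26,-8],[0,0,0]],[[40,-26,-8],[0,0,0]],[[40,-26,-8],[0,0,0]],[[40,-26,-8],[0,0,0]],[[40,-26,-8],[0,0,0]],[[40,-26,-8],[0,0,0]],[[40,-26,-8],[0,0,0]],[[40,-26,-8],[0,0,0]]])

```text
t: 1.3
eef_pos: [0.5363, 0.0039, 0.3043]
eef_rot: [-3.057, -0.722, 0.001]
contact_force: [0.0, -0.8, 0.7]
width: 0.995
grasp_force: 0.0
```

Request:
play_rows(series=[[[0,0,0],[0,0,-1]],[[0,0,0],[0,0,-1]],[[0,0,0],[0,0,-1]],[[0,0,0],[0,0,-1]],[[0,0,0],[0,0,-1]],[[0,0,0],[0,0,-1]],[[0,0,0],[0,0,-1]],[[0,0,0],[0,0,-0.9]],[[0,0,0],[0,0,0]],[[0,0,0],[0,0,0]],[[0,0,0],[0,0,0]]])

```text
t: 2.4
eef_pos: [0.5357, 0.0019, 0.3041]
eef_rot: [-2.228, -2.214, 0.0]
contact_force: [-0.1, 0.5, 0.4]
width: 1.001
grasp_force: 0.0
```

Run:
```python
from h import *
np.set_printoptions(precision=4,suppress=True)
s=env.get_state();print(s['t'],s['eef_pos'],s['joint_positions'],s['contact_force']);print(R.from_rotvec(s['eef_rot']).as_matrix())
im=env.grab_frame('wrist')[:,:,::-1]
cv2.imwrite('pics/w1.png',im)
import pickle;pickle.dump(s,open('s1.pkl','wb'))
```

```text
2.4 [0.5357 0.0019 0.3041] [-0.2176  0.3058  1.1375  0.      1.6985 -0.2112] [-0.1072  0.4638  0.4162]
[[ 0.0064  1.     -0.0003]
 [ 1.     -0.0064  0.0001]
 [ 0.0001 -0.0003 -1.    ]]
```

View pics/w1.png

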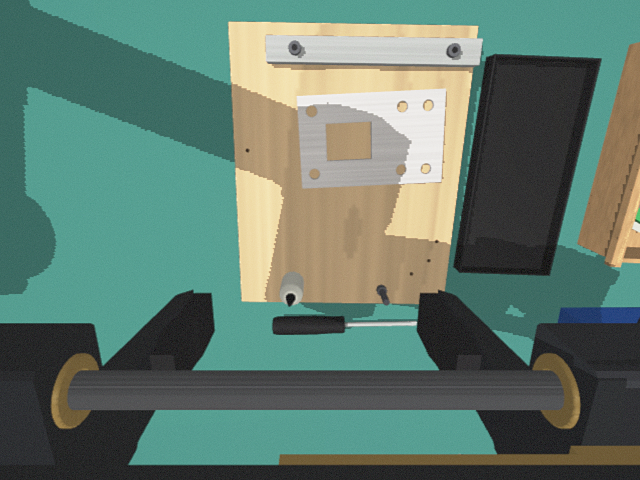

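The wrist view shows board corners near (229,22), (478,27), (447,304) and (241,301). The fence's inner foot runs about (267,67)–(480,66), and the plate corners are near (297,96), (446,89), (443,182) and (303,188). The bottle base is at (292,285) and the bolt at (382,292). I'll fit the edges to sub-pixel.

```bash
cat >> h.py <<'E'
def edge(g,p,q,w=5,n=40,margin=.1):
    """sub-pixel line near p-q: strongest gradient across it, robust line fit"""
    p,q=np.float64(p),np.float64(q); d=(q-p)/np.linalg.norm(q-p); nn=np.array([-d[1],d[0]])
    o=np.arange(-w,w+.01,.25); pts=[]
    for t in np.linspace(margin,1-margin,n):
        c=p+t*(q-p); xy=(c+o[:,None]*nn).astype(np.float32)
        v=cv2.remap(g,xy[:,:1],xy[:,1:],cv2.INTER_LINEAR).ravel()
        gr=np.abs(np.gradient(cv2.GaussianBlur(v[:,None],(1,9),0).ravel())); pts.append(c+o[gr.argmax()]*nn)
    v=cv2.fitLine(np.float32(pts),cv2.DIST_HUBER,0,.01,.01).ravel()
    r=np.abs((np.array(pts)-v[2:])@np.array([-v[1],v[0]]))
    return np.cross(np.r_[v[2:],1],np.r_[v[2:]+v[:2],1]),np.median(r)
def meet(a,b): c=np.cross(a,b); return c[:2]/c[2]
def quad(g,cs,w=5):
    L=[edge(g,cs[i],cs[(i+1)%4],w) for i in range(4)]
    return np.array([meet(L[i-1][0],L[i][0]) for i in range(4)]),[l[1] for l in L]
E
python3 - <<'E'
from h import *; import pickle
np.set_printoptions(precision=4,suppress=True)
s=pickle.load(open('s1.pkl','rb'));C=cam('wrist',s)
g=cv2.imread('pics/w1.png').astype(np.float32).mean(2)
def rep(n,P):
    print(n,P[:,:2].tolist() if 0 else P[:,:2]);print('  sides',[round(np.linalg.norm(P[i]-P[(i+1)%4])*1e3,1) for i in range(4)],'ang',[round(np.degrees(np.arctan2(*(P[(i+1)%4]-P[i])[[1,0]])),2) for i in range(4)])
b,r=quad(g,[(229,22),(478,27),(447,304),(241,301)]);print(b,r);rep('board',ray(C,b,.04))
p,r=quad(g,[(297,96),(446,89),(443,182),(303,188)]);print(p,r);rep('plate top',ray(C,p,.046))
for a,c,z in(((268,66),(480,66),.04),((268,62),(480,65),.056)):
    l,r=edge(g,a,c,4); l0=np.cross([270,0,1],[270,1,1]);l1=np.cross([475,0,1],[475,1,1])
    P=[meet(l,l0),meet(l,l1)];print('fence',P,r,ray(C,P,z)[:,:2])
print('bottle,bolt base',ray(C,[(292,287),(382,288)],.04)[:,:2])
v=cv2.resize(cv2.imread('pics/w1.png')[15:200,220:500],None,fx=2.8,fy=2.8,interpolation=cv2.INTER_CUBIC);cv2.imwrite('pics/w1c.png',v)
E
```

```text
[[227.8451  21.0828]
 [478.0345  25.1777]
 [442.7882 303.9663]
 [241.1183 301.2827]] [np.float64(0.16895749667721358), np.float64(0.17259489895395116), np.float64(0.22839103512429237), np.float64(0.1843691257039039)]
board [[ 0.4467  0.1803]
 [ 0.7059  0.1747]
 [ 0.6993 -0.1446]
 [ 0.4395 -0.1391]]
  sides [np.float64(259.3), np.float64(319.3), np.float64(259.8), np.float64(319.5)] ang [np.float64(-1.24), np.float64(-91.19), np.float64(178.79), np.float64(88.72)]
[[296.3314  95.4698]
 [445.5825  87.8992]
 [440.8054 181.2872]
 [301.8717 188.2133]] [np.float64(0.1256251273246888), np.float64(0.12284416070642767), np.float64(0.16079230388499383), np.float64(0.1363830080617024)]
plate top [[0.5163 0.1074]
 [0.6761 0.1139]
 [0.6802 0.0142]
 [0.5205 0.0073]]
  sides [np.float64(160.0), np.float64(99.8), np.float64(159.9), np.float64(100.3)] ang [np.float64(2.32), np.float64(-87.66), np.float64(-177.52), np.float64(92.41)]
fence [array([270.    ,  69.6748]), array([475.    ,  61.2031])] 1.4299675880167393 [[0.4883 0.1338]
 [0.7068 0.1406]]
fence [array([270.    ,  61.0256]), array([475.    ,  64.5398])] 0.13293636054737873 [[0.4904 0.14  ]
 [0.701  0.1352]]
bottle,bolt base [[ 0.5055 -0.1196]
 [ 0.6199 -0.1217]]
```

View pics/w1c.png

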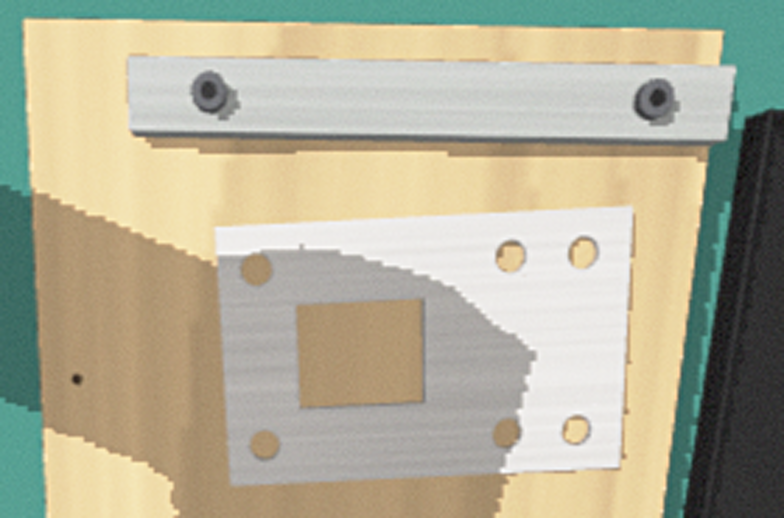

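Request:
play_rows(series=[[[-15,30,30],[0,0,0.11]],[[-14,31,30],[0,0,0]],[[0,0,45],[0,0,0]],[[0,0,45],[0,0,0]],[[0,0,45],[0,0,0]],[[0,0,35],[0,0,0]],[[0,0,18],[0,0,0]],[[0,0,0],[0,0,0]],[[0,0,0],[0,0,0]],[[0,0,0],[0,0,0]]], jaw=-1)

```text
t: 3.45
eef_pos: [0.5972, -0.028, 0.0578]
eef_rot: [2.242, 2.198, 0.002]
contact_force: [-0.1, 0.2, 0.1]
width: 0.995
grasp_force: 0.0
```

Request:
play_rows(series=[[[0,0,8],[0,0,0]],[[0,0,7],[0,0,0]],[[0,0,0],[0,0,0]],[[0,0,0],[0,0,0]],[[0,0,0],[0,0,0]]])

```text
t: 3.95
eef_pos: [0.5966, -0.0278, 0.0414]
eef_rot: [2.243, 2.2, 0.0]
contact_force: [0.1, -0.2, -0.3]
width: 0.999
grasp_force: 0.0
```

Request:
play_rows(series=[[[8,0,-1],[0,0,0]],[[6,0,0],[0,0,0]],[[4,0,0],[0,0,0]],[[4,0,0],[0,0,0]],[[4,0,0],[0,0,0]],[[4,0,0],[0,0,0]],[[4,0,0],[0,0,0]],[[4,0,0],[0,0,0]],[[4,0,0],[0,0,0]],[[4,0,0],[0,0,0]],[[0,0,0],[0,0,0]],[[0,0,0],[0,0,0]]])

```text
t: 5.15
eef_pos: [0.5973, 0.0182, 0.0422]
eef_rot: [-2.243, -2.2, 0.0]
contact_force: [1.0, -0.4, -0.3]
width: 0.998
grasp_force: 0.0
```

Run:
```python
from h import *
np.set_printoptions(precision=4,suppress=True)
s=env.get_state();print(s['t'],s['eef_pos'],s['contact_force'])
im=env.grab_frame('wrist')[:,:,::-1]
cv2.imwrite('pics/w2.png',im)
import pickle;pickle.dump(s,open('s2.pkl','wb'))
```

```text
5.15 [0.5973 0.0182 0.0422] [ 1.0331 -0.3727 -0.2708]
```

View pics/w2.png

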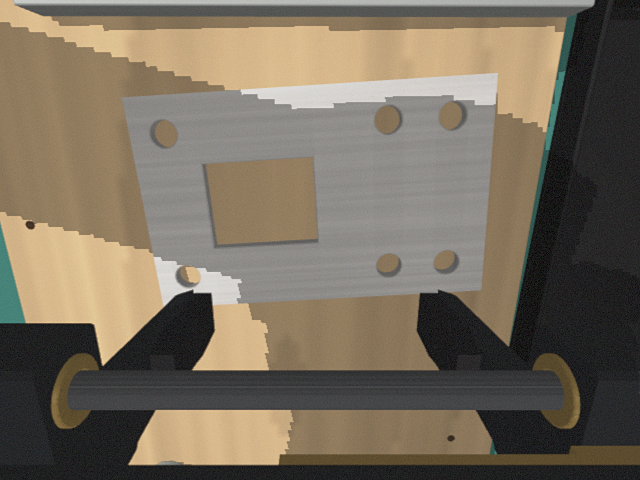

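The plate is still askew, with its top corners near (124,97), (497,73), (480,291) and (163,305). The left fingertip, at about (205,293), seems to be just at the rear right corner. I'll measure it.

```bash
cat >> h.py <<'E'
BC=np.array([.57285,.01785]); a=np.radians(-1.23); U=np.array([np.cos(a),np.sin(a)]); V=np.array([-U[1],U[0]])
def board(P): d=np.atleast_2d(P)[:,:2]-BC; return np.c_[d@U,d@V]*1e3
E
python3 - <<'E'
from h import *; import pickle
np.set_printoptions(precision=1,suppress=True)
s=pickle.load(open('s2.pkl','rb'));C=cam('wrist',s)
g=cv2.imread('pics/w2.png').astype(np.float32).mean(2)
L=[edge(g,(124,97),(497,73)),edge(g,(497,73),(482,291)),edge(g,(245,302),(415,294),5,30,.02),edge(g,(124,97),(158,270))]
L=[L[3],L[0],L[1],L[2]];print([l[1] for l in L])
p=np.array([meet(L[i][0],L[(i+1)%4][0]) for i in range(4)])
print(p);B=board(ray(C,p,.046));print(B,[np.linalg.norm(B[i]-B[(i+1)%4]) for i in range(4)])
print('tcp',board(s['eef_pos']),'tip proj',board(ray(C,[(205,293),(430,292)],.044)))
l,r=edge(g,(60,14),(590,8),6);print(r,board(ray(C,[meet(l,np.cross([x,0,1],[x,1,1])) for x in(80,560)],.04)))
E
```

```text
[np.float64(0.12522227528739194), np.float64(0.1500359692695512), np.float64(0.11415710868656109), np.float64(0.15109493024328663)]
[[121.2  97. ]
 [497.7  72.2]
 [480.7 289.8]
 [163.5 307.5]]
[[-58.4  87.9]
 [101.4  97.9]
 [107.4  -1.8]
 [-52.1 -12. ]] [np.float64(160.1183784755328), np.float64(99.92283357067576), np.float64(159.82329577105267), np.float64(100.08547754914369)]
tcp [[24.4  0.9]] tip proj [[-31.   -4.8]
 [ 82.9  -4. ]]
2.0460319426897193 [[-73.9 119.1]
 [126.  125.2]]
```

The plate hasn't moved. The open fingertips evidently sit higher than the shut-tip TCP and rode over it. I'll back off, half-close the jaw and find the tip height by touching the board.

Request:
play_rows(series=[[[0,0,-12],[0,0,0]],[[-15,0,0],[0,0,0]],[[-15,0,0],[0,0,0]],[[0,0,0],[0,0,0]],[[0,0,0],[0,0,0]],[[0,0,0],[0,0,0]],[[0,0,0],[0,0,0]],[[0,0,0],[0,0,0]]], jaw=0.1)

```text
t: 6.0
eef_pos: [0.5967, -0.0115, 0.0542]
eef_rot: [-2.242, -2.2, 0.0]
contact_force: [0.5, -0.6, 0.6]
width: 0.449
grasp_force: 0.0
```

Request:
play_rows(series=[[[0,0,6],[0,0,0]],[[0,0,4],[0,0,0]],[[0,0,0],[0,0,0]],[[0,0,0],[0,0,0]]])

```text
t: 6.4
eef_pos: [0.5967, -0.0118, 0.0441]
eef_rot: [-2.242, -2.2, 0.0]
contact_force: [-0.2, 0.3, -0.3]
width: 0.451
grasp_force: 0.0
```

Run:
```python
from h import *
np.set_printoptions(precision=4,suppress=True)
s=env.get_state();print(s['t'],s['eef_pos'],board(s['eef_pos']),s['contact_force'],s['width'])
im=env.grab_frame('wrist')[:,:,::-1]
cv2.imwrite('pics/w3.png',im)
import pickle;pickle.dump(s,open('s3.pkl','wb'))
print(proj(cam('wrist',s),s['eef_pos']+np.array([[0,0,0],[.03,0,0],[-.03,0,0],[0,.009,0]])))
```

```text
6.4 [ 0.5967 -0.0118  0.0441] [[ 24.4482 -29.117 ]] [-0.1697  0.3313 -0.3132] 0.4509559350040934
[[314.4148 281.4291]
 [373.6983 280.3778]
 [255.2584 282.4781]
 [314.0492 264.7933]]
```

View pics/w3.png

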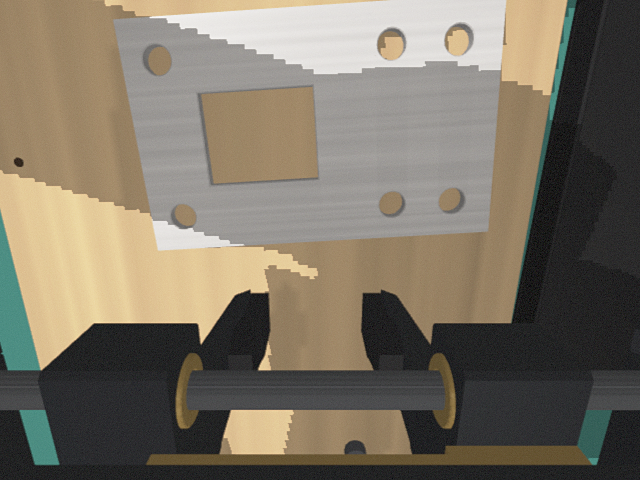

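The fingers are parallel and the tip edge stays at row 292, where a tip at the TCP would show at about 265. So the real tips sit higher than the nominal TCP. I'll probe downward in small steps.

Request:
play_rows(series=[[[0,0,2],[0,0,0]],[[0,0,2],[0,0,0]],[[0,0,1],[0,0,0]],[[0,0,0],[0,0,0]],[[0,0,0],[0,0,0]]])

```text
t: 6.95
eef_pos: [0.5968, -0.0118, 0.0393]
eef_rot: [2.243, 2.2, 0.0]
contact_force: [-0.6, -0.2, 0.8]
width: 0.452
grasp_force: 0.0
```

Run:
```python
from h import *
np.set_printoptions(precision=4,suppress=True)
s=env.get_state();print(s['t'],s['eef_pos'],board(s['eef_pos']),s['contact_force'],s['width'])
im=env.grab_frame('side')[:,:,::-1]
C=cam('side');p=proj(C,s['eef_pos'])[0];print(p)
x,y=p.astype(int);c=im[y-80:y+40,x-80:x+80];cv2.imwrite('pics/sd4.png',cv2.resize(c,None,fx=5,fy=5,interpolation=cv2.INTER_CUBIC));print(x-80,y-80)
```

```text
6.95 [ 0.5968 -0.0118  0.0393] [[ 24.5356 -29.166 ]] [-0.5614 -0.2083  0.8339] 0.45215077124863473
[322.002  232.8834]
242 152
```

View pics/sd4.png

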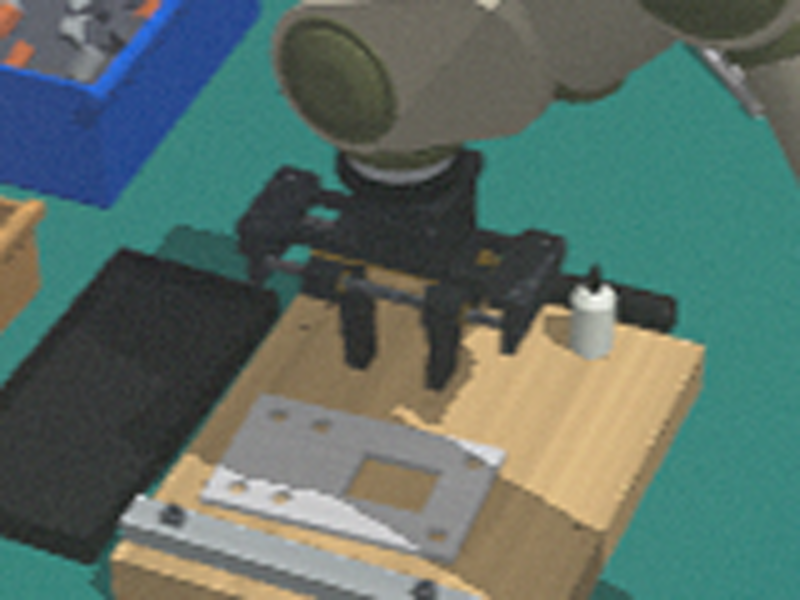

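The fingertip bottoms are at about (314,225.6) and (329.6,229.6) in the side view, above where the TCP projects at (322,233). So the tips are well above the board. I'll triangulate them with the wrist view.

Run:
```python
from h import *; import pickle
np.set_printoptions(precision=4,suppress=True)
s=env.get_state()
W=cam('wrist',s);S=cam('side')
for w,d in(((253,292),(329.6,229.6)),((378,292),(314,225.6))):
    for z in(.04,.05,.055,.06,.065,.07,.075): print(z,ray(W,w,z)[0,:2]-s['eef_pos'][:2],ray(S,d,z)[0,:2]-s['eef_pos'][:2])
```

```text
0.04 [-0.0314 -0.0049] [-0.0166 -0.0224]
0.05 [-0.0295 -0.0003] [-0.0208 -0.0117]
0.055 [-0.0285  0.002 ] [-0.0228 -0.0063]
0.06 [-0.0276  0.0043] [-0.0249 -0.0009]
0.065 [-0.0266  0.0066] [-0.027   0.0044]
0.07 [-0.0257  0.0089] [-0.029   0.0098]
0.075 [-0.0247  0.0112] [-0.0311  0.0152]
0.04 [ 0.0323 -0.0062] [ 0.0361 -0.0222]
0.05 [ 0.0305 -0.0015] [ 0.0315 -0.0114]
0.055 [0.0297 0.0009] [ 0.0292 -0.0061]
0.06 [0.0288 0.0032] [ 0.0269 -0.0007]
0.065 [0.028  0.0055] [0.0246 0.0047]
0.07 [0.0271 0.0079] [0.0223 0.01  ]
0.075 [0.0262 0.0102] [0.02   0.0154]
```

Both tips come out about 27 mm above the reported TCP. I'll keep probing downward, with force checks.

Request:
play_rows(series=[[[0,0,4],[0,0,0]],[[0,0,4],[0,0,0]],[[0,0,4],[0,0,0]],[[0,0,2],[0,0,0]],[[0,0,0],[0,0,0]],[[0,0,0],[0,0,0]]])

```text
t: 7.6
eef_pos: [0.5968, -0.0118, 0.0253]
eef_rot: [-2.243, -2.2, -0.0]
contact_force: [0.2, 0.5, -0.6]
width: 0.451
grasp_force: 0.0
```

Request:
play_rows(series=[[[0,0,2],[0,0,0]],[[0,0,0],[0,0,0]],[[0,0,0],[0,0,0]]])

```text
t: 7.9
eef_pos: [0.5968, -0.0119, 0.0233]
eef_rot: [2.243, 2.2, 0.0]
contact_force: [-0.4, 0.5, 0.4]
width: 0.448
grasp_force: 0.0
```

Request:
play_rows(series=[[[0,0,2],[0,0,0]],[[0,0,0],[0,0,0]],[[0,0,0],[0,0,0]]])

```text
t: 8.2
eef_pos: [0.5967, -0.0118, 0.0212]
eef_rot: [-2.243, -2.2, 0.0]
contact_force: [0.1, 0.6, -0.2]
width: 0.448
grasp_force: 0.0
```

Request:
play_rows(series=[[[0,0,2],[0,0,0]],[[0,0,0],[0,0,0]]])

```text
t: 8.4
eef_pos: [0.5966, -0.0118, 0.019]
eef_rot: [-2.243, -2.2, 0.0]
contact_force: [-0.6, -0.9, -0.2]
width: 0.448
grasp_force: 0.0
```

Request:
play_rows(series=[[[0,0,2],[0,0,0]],[[0,0,0],[0,0,0]]])

```text
t: 8.6
eef_pos: [0.5966, -0.0118, 0.017]
eef_rot: [-2.243, -2.2, 0.0]
contact_force: [-0.7, 0.5, 0.1]
width: 0.448
grasp_force: 0.0
```

Run:
```python
from h import *; import pickle
np.set_printoptions(precision=4,suppress=True)
s=env.get_state();print(s['t'],s['eef_pos'],s['contact_force'],s['torque'])
w=env.grab_frame('wrist')[:,:,::-1];cv2.imwrite('pics/w5.png',w);d=env.grab_frame('side')[:,:,::-1]
a=cv2.resize(d[180:255,260:385],(800,480),interpolation=cv2.INTER_CUBIC);cv2.imwrite('pics/d5.png',a)
```

```text
8.6 [ 0.5966 -0.0118  0.017 ] [-0.6554  0.546   0.1156] [-0.0102 -0.136   0.042 ]
```

View pics/d5.png

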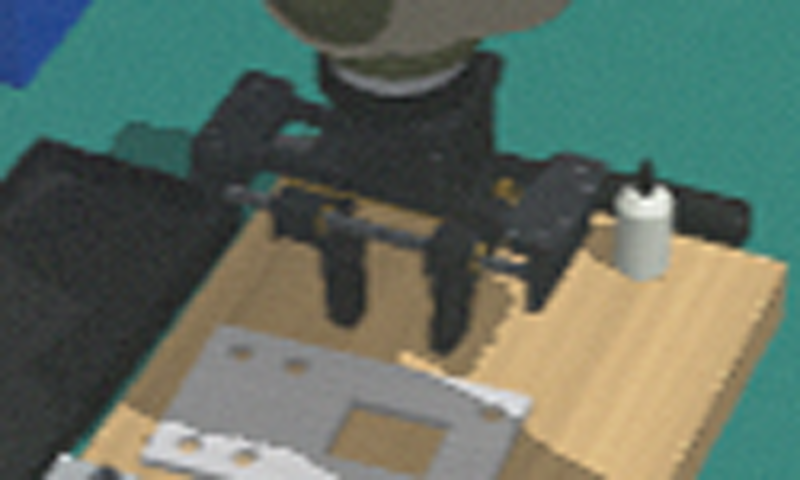

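The side view shows the tips at about (313.9,230.8) and (329.5,235), so roughly z 0.044 and nearly down. The plate is undisturbed and the bottle is clear. I'll continue in 1 mm steps.

Request:
play_rows(series=[[[0,0,1],[0,0,0]],[[0,0,0],[0,0,0]]])

```text
t: 8.9
eef_pos: [0.5967, -0.0118, 0.0162]
eef_rot: [-2.243, -2.2, 0.0]
contact_force: [0.0, -1.2, -0.6]
width: 0.452
grasp_force: 0.0
```

Request:
play_rows(series=[[[0,0,1],[0,0,0]],[[0,0,0],[0,0,0]]])

```text
t: 9.1
eef_pos: [0.5967, -0.0118, 0.0151]
eef_rot: [-2.243, -2.2, 0.0]
contact_force: [-0.4, -0.4, -0.9]
width: 0.446
grasp_force: 0.0
```

Request:
play_rows(series=[[[0,0,1],[0,0,0]],[[0,0,0],[0,0,0]]])

```text
t: 9.3
eef_pos: [0.5966, -0.0118, 0.0141]
eef_rot: [-2.243, -2.2, 0.0]
contact_force: [-0.3, 0.3, 0.1]
width: 0.447
grasp_force: 0.0
```

Request:
play_rows(series=[[[0,0,1],[0,0,0]],[[0,0,0],[0,0,0]]])

```text
t: 9.5
eef_pos: [0.5967, -0.0118, 0.0131]
eef_rot: [-2.243, -2.2, 0.0]
contact_force: [0.9, 0.1, 0.1]
width: 0.45
grasp_force: 0.0
```

Request:
play_rows(series=[[[0,0,1],[0,0,0]],[[0,0,0],[0,0,0]]])

```text
t: 9.7
eef_pos: [0.5967, -0.0118, 0.0121]
eef_rot: [-2.243, -2.2, 0.0]
contact_force: [0.1, -0.6, -0.0]
width: 0.451
grasp_force: 0.0
```

Request:
play_rows(series=[[[0,0,1],[0,0,0]],[[0,0,0],[0,0,0]]])

```text
t: 9.9
eef_pos: [0.5967, -0.0118, 0.0111]
eef_rot: [-2.243, -2.2, 0.0]
contact_force: [0.4, 0.3, 0.2]
width: 0.449
grasp_force: 0.0
```

Request:
play_rows(series=[[[0,0,1],[0,0,0]],[[0,0,0],[0,0,0]]])

```text
t: 10.1
eef_pos: [0.5967, -0.0118, 0.0101]
eef_rot: [-2.243, -2.2, 0.0]
contact_force: [0.5, 0.0, -0.0]
width: 0.451
grasp_force: 0.0
```

Request:
play_rows(series=[[[0,0,1],[0,0,0]],[[0,0,0],[0,0,0]]])

```text
t: 10.3
eef_pos: [0.5968, -0.0118, 0.01]
eef_rot: [2.242, 2.2, 0.0]
contact_force: [-1.9, 0.7, 6.7]
width: 0.449
grasp_force: 3.1
```

Run:
```python
from h import *
np.set_printoptions(precision=4,suppress=True)
s=env.get_state();print(s['t'],s['eef_pos'],s['contact_force'],s['torque'])
d=env.grab_frame('side')[:,:,::-1]
cv2.imwrite('pics/d6.png',cv2.resize(d[200:250,280:360],(800,500),interpolation=cv2.INTER_CUBIC))
```

```text
10.3 [ 0.5968 -0.0118  0.01  ] [-1.9378  0.6525  6.7349] [ 0.0239  0.3381 -0.0183]
```

View pics/d6.png

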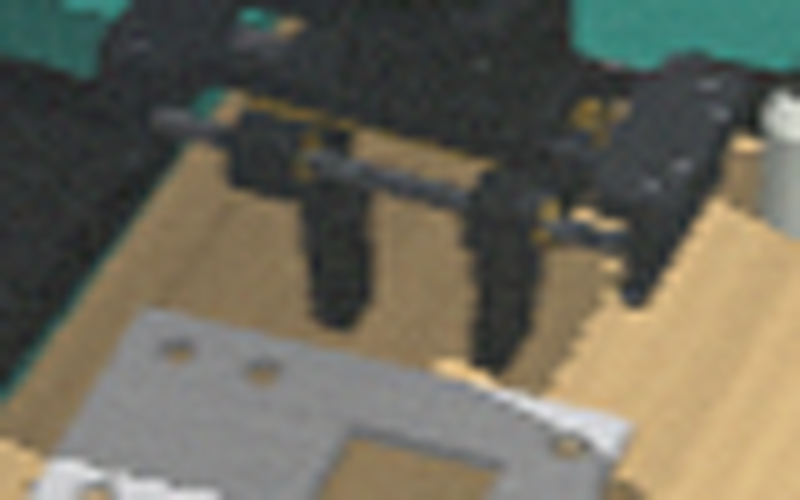

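Contact with the board at TCP z = 0.010 (6.7 N), so the tips are 30 mm above the reported TCP. I'll raise 2 mm and push towards the fence.

Request:
play_rows(series=[[[0,0,-3],[0,0,0]],[[6,0,0],[0,0,0]],[[3,0,0],[0,0,0]],[[3,0,0],[0,0,0]],[[3,0,0],[0,0,0]],[[3,0,0],[0,0,0]],[[3,0,0],[0,0,0]],[[3,0,0],[0,0,0]],[[0,0,0],[0,0,0]]])

```text
t: 11.25
eef_pos: [0.5972, 0.0127, 0.0122]
eef_rot: [-2.242, -2.2, -0.0]
contact_force: [-0.8, -0.3, 0.2]
width: 0.451
grasp_force: 0.0
```

Request:
play_rows(series=[[[3,0,0],[0,0,0]],[[3,0,0],[0,0,0]],[[3,0,0],[0,0,0]],[[0,0,0],[0,0,0]]])

```text
t: 11.65
eef_pos: [0.5974, 0.0216, 0.0122]
eef_rot: [-2.242, -2.2, -0.0]
contact_force: [0.2, -0.1, 0.7]
width: 0.451
grasp_force: 0.0
```

Run:
```python
from h import *; import pickle
np.set_printoptions(precision=4,suppress=True)
s=env.get_state();print(s['t'],s['eef_pos'],board(s['eef_pos']),s['contact_force'],s['torque'])
w=env.grab_frame('wrist')[:,:,::-1];cv2.imwrite('pics/w7.png',w);pickle.dump(s,open('s7.pkl','wb'))
```

```text
11.65 [0.5974 0.0216 0.0122] [[24.4273  4.3199]] [ 0.1929 -0.1376  0.7117] [-0.0433 -0.1323 -0.0317]
```

View pics/w7.png

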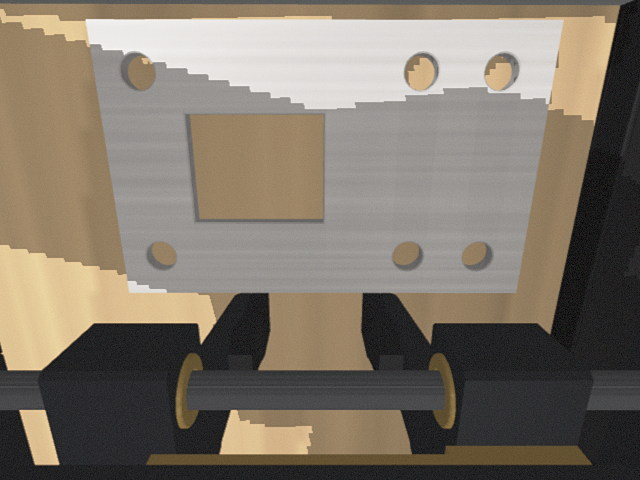

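The plate is now square to the fingers, with top corners near (86,19), (563,19), (517,292) and (129,292) and the fence foot just above at row 5. That was my last view, so I'll measure numerically from here.

```bash
cat >> h.py <<'E'
def plate(g,C,cs,w=6):
    """corners RL,FL,FR,RR px guess -> board mm; returns centre, yaw deg (rel. board), sides"""
    L=[edge(g,cs[0],cs[1],w),edge(g,cs[1],cs[2],w),edge(g,cs[2],cs[3],w,60,.03),edge(g,cs[3],cs[0],w)]
    p=np.array([meet(L[i-1][0],L[i][0]) for i in range(4)]); B=board(ray(C,p,.046))
    print('res',np.round([l[1] for l in L],2),'px',p.round(1).tolist()); print(B.round(1).tolist(),'sides',[round(np.linalg.norm(B[i]-B[(i+1)%4]),1) for i in range(4)])
    d=B[1]-B[0]; print('yaw',round(np.degrees(np.arctan2(d[1],d[0])),2)); return B
E
python3 - <<'E'
from h import *; import pickle
s=pickle.load(open('s7.pkl','rb'));C=cam('wrist',s)
g=cv2.imread('pics/w7.png').astype(np.float32).mean(2)
plate(g,C,[(86,19),(563,19),(517,292),(129,292)])
print(np.array(proj(C,np.c_[BC+np.outer([-.05,.1],U)+.12*V,[.04,.04]])).round(1))
E
```

```text
res [1.1  0.12 0.   0.1 ] px [[84.9000015258789, 17.399999618530273], [563.2000122070312, 18.799999237060547], [515.9000244140625, 292.5], [128.89999389648438, 292.5]]
[[-52.4, 114.3], [107.6, 114.2], [107.8, 14.1], [-52.2, 13.7]] sides [np.float64(159.9), np.float64(100.1), np.float64(160.0), np.float64(100.6)]
yaw -0.04
[[ 99.    3.5]
 [533.7   4.4]]
```

Request:
play_rows(series=[[[-5,0,0],[0,0,0]],[[0,0,-40],[0,0,0]],[[0,0,-35],[0,0,0]],[[20,-35,0],[0,0,0]],[[20,-35,0],[0,0,0]],[[20,-35,0],[0,0,0]],[[0,0,0],[0,0,1]],[[0,0,0],[0,0,1]],[[0,0,0],[0,0,1]],[[0,0,0],[0,0,1]],[[0,0,0],[0,0,1]],[[0,0,0],[0,0,1]]])

```text
t: 12.9
eef_pos: [0.4935, 0.0779, 0.0873]
eef_rot: [-2.947, -1.088, -0.0]
contact_force: [0.7, -0.8, 0.3]
width: 0.45
grasp_force: 0.0
```

Request:
play_rows(series=[[[0,0,0],[0,0,1]],[[0,0,0],[0,0,1]],[[0,0,0],[0,0,1]],[[0,0,0],[0,0,1]],[[0,0,0],[0,0,1]],[[0,0,0],[0,0,0.25]],[[0,0,0],[0,0,0]],[[0,0,0],[0,0,0]],[[0,0,0],[0,0,0]]])

```text
t: 13.8
eef_pos: [0.4935, 0.0781, 0.0873]
eef_rot: [-3.141, 0.029, -0.0]
contact_force: [0.9, 0.1, 0.1]
width: 0.447
grasp_force: 0.0
```

Run:
```python
from h import *; import pickle
np.set_printoptions(precision=4,suppress=True)
s=env.get_state();T=R.from_rotvec(s['eef_rot']).as_matrix();print(s['t'],s['eef_pos'],board(s['eef_pos']),s['contact_force'],s['joint_positions'])
print('tool x rel board deg',np.degrees(np.arctan2(T[1,0],T[0,0]))+1.23,T[2])
print('drill bit z.2',board(ray(cam('scene'),(425,167),.18)))
C=cam('wrist',s);w=env.grab_frame('wrist')[:,:,::-1];cv2.imwrite('pics/w8.png',w)
g=w.astype(np.float32).mean(2)
P=BC+np.array([[-.0523,.1142],[.1077,.1142],[.1077,.0142],[-.0523,.0142]])@np.array([U,V])
c=proj(C,np.c_[P,[.046]*4]);print(c.round(1))
plate(g,C,c)
```

```text
13.8 [0.4935 0.0781 0.0873] [[-80.6631  58.5042]] [0.882  0.0602 0.108 ] [-0.0805  0.4233  1.6222  0.0001  1.0961  1.5088]
tool x rel board deg 0.16403610233861277 [ 0.0001 -0.0001 -1.    ]
drill bit z.2 [[-139.5396  374.7456]]
[[ 219.3  211. ]
 [ 193.9 -127. ]
 [ 409.8 -126.5]
 [ 388.8  211.5]]
res [0.71 0.   1.11 0.06] px [[221.8000030517578, 211.39999389648438], [185.89999389648438, -133.0], [417.1000061035156, -132.39999389648438], [387.70001220703125, 211.39999389648438]]
[[-52.5, 112.7], [109.9, 117.7], [109.9, 11.0], [-52.3, 14.8]] sides [np.float64(162.5), np.float64(106.7), np.float64(162.2), np.float64(97.9)]
yaw 1.74
```

Request:
play_rows(series=[[[0,0,40],[0,0,0]],[[0,0,25],[0,0,0]],[[0,0,9],[0,0,0]],[[0,0,0],[0,0,0]],[[0,0,0],[0,0,0]]])

```text
t: 14.35
eef_pos: [0.4941, 0.0782, 0.0142]
eef_rot: [3.141, -0.03, 0.002]
contact_force: [0.5, 0.1, 0.3]
width: 0.45
grasp_force: 0.0
```

Request:
play_rows(series=[[[12,0,0],[0,0,0]],[[5,0,0],[0,0,0]],[[3,0,0],[0,0,0]],[[4,0,0],[0,0,0]],[[4,0,0],[0,0,0]],[[4,0,0],[0,0,0]],[[4,0,0],[0,0,0]],[[4,0,0],[0,0,0]],[[4,0,0],[0,0,0]],[[4,0,0],[0,0,0]],[[0,0,0],[0,0,0]]])

```text
t: 15.45
eef_pos: [0.5423, 0.0772, 0.0132]
eef_rot: [3.141, -0.031, 0.002]
contact_force: [0.1, 0.2, 0.1]
width: 0.449
grasp_force: 0.0
```

```bash
cat > m.py <<'E'
from h import *
np.set_printoptions(precision=4,suppress=True)
s=env.get_state();T=R.from_rotvec(s['eef_rot']).as_matrix();b=board(s['eef_pos'])[0];print(s['t'],s['eef_pos'],b,s['contact_force'])
C=cam('wrist',s);w=env.grab_frame('wrist')[:,:,::-1];cv2.imwrite('pics/t%d.png'%(s['t']*100),w)
g=w.astype(np.float32).mean(2)
import sys; x0,y0=float(sys.argv[1]),float(sys.argv[2])   # expected rear-right corner, board mm
P=BC+np.array([[x0,y0+100],[x0+160,y0+100],[x0+160,y0],[x0,y0]])/1e3@np.array([U,V])
c=proj(C,np.c_[P,[.046]*4]);print(c.round(1).tolist());plate(g,C,c,8)
E
python3 m.py -4.7 14
```

```text
15.45 [0.5423 0.0772 0.0132] [-31.8637  58.6453] [0.1107 0.2489 0.0567]
[[175.7, 254.7], [113.0, -290.3], [473.8, -289.8], [423.5, 255.1]]
res [1.15 0.   1.51 2.61] px [[177.3000030517578, 248.1999969482422], [100.80000305175781, -298.3999938964844], [484.79998779296875, -297.79998779296875], [421.8999938964844, 257.0]]
[[-1.9, 113.0], [156.9, 117.1], [156.9, 11.1], [-5.5, 14.6]] sides [np.float64(158.9), np.float64(106.0), np.float64(162.5), np.float64(98.5)]
yaw 1.47
```

```bash
python3 m.py -22.4 14
```

```text
15.5 [0.542  0.0772 0.0132] [-32.0967  58.6716] [-0.6623 -0.5922  0.4362]
[[180.3, 294.2], [122.5, -208.0], [466.4, -207.4], [419.9, 294.7]]
res [1.19 0.   1.78 0.4 ] px [[182.8000030517578, 291.6000061035156], [111.0999984741211, -216.0], [476.70001220703125, -215.39999389648438], [418.0, 290.3999938964844]]
[[-21.2, 112.8], [139.4, 117.1], [139.4, 11.2], [-20.4, 15.0]] sides [np.float64(160.6), np.float64(105.8), np.float64(159.9), np.float64(97.9)]
yaw 1.51
```

Request:
play_rows(series=[[[4,0,0],[0,0,0]],[[4,0,0],[0,0,0]],[[4,0,0],[0,0,0]],[[4,0,0],[0,0,0]],[[4,0,0],[0,0,0]],[[3,0,0],[0,0,0]],[[0,0,0],[0,0,0]],[[0,0,0],[0,0,0]]])

```text
t: 16.35
eef_pos: [0.5647, 0.0768, 0.0133]
eef_rot: [3.141, -0.03, 0.001]
contact_force: [0.0, 0.6, 0.3]
width: 0.451
grasp_force: 0.0
```

Request:
play_rows(series=[[[-10,0,0],[0,0,0]],[[-5,0,-30],[0,0,0]],[[0,0,-45],[0,0,0]],[[0,0,-45],[0,0,0]],[[0,0,-45],[0,0,0]],[[0,0,-45],[0,0,0]],[[0,0,-40],[0,0,0]],[[0,0,0],[0,0,0]],[[0,0,0],[0,0,0]],[[0,0,0],[0,0,0]]])

```text
t: 17.35
eef_pos: [0.5486, 0.0771, 0.2617]
eef_rot: [-3.141, 0.03, 0.005]
contact_force: [0.7, 0.4, -0.1]
width: 0.443
grasp_force: 0.0
```

```bash
python3 m.py 1.5 14
```

```text
17.35 [0.5486 0.0771 0.2617] [-25.5424  58.7457] [ 0.7377  0.3664 -0.0763]
[[260.9, 174.3], [253.5, -4.2], [364.2, -4.0], [357.9, 174.4]]
res [0.37 0.   0.17 0.03] px [[260.5, 173.60000610351562], [252.39999389648438, -0.699999988079071], [363.79998779296875, -0.5], [357.8999938964844, 173.6999969482422]]
[[2.2, 114.4], [158.7, 115.1], [158.7, 14.2], [2.3, 14.0]] sides [np.float64(156.5), np.float64(100.9), np.float64(156.5), np.float64(100.4)]
yaw 0.27
```

Request:
play_rows(series=[[[32,25,0],[0,0,-1]],[[0,0,0],[0,0,-1]],[[0,0,0],[0,0,-1]],[[0,0,0],[0,0,-1]],[[0,0,0],[0,0,-1]],[[0,0,0],[0,0,-1]],[[0,0,0],[0,0,-1]],[[0,0,0],[0,0,-1]],[[0,0,0],[0,0,-1]],[[0,0,0],[0,0,-1]],[[0,0,0],[0,0,-1]],[[0,0,0],[0,0,-0.23]]])

```text
t: 18.6
eef_pos: [0.5805, 0.0515, 0.2617]
eef_rot: [-2.24, -2.2, 0.003]
contact_force: [0.8, -1.0, 0.1]
width: 0.454
grasp_force: 0.0
```

Request:
play_rows(series=[[[-25,32,10],[0,0,0]],[[-25,32,10],[0,0,0]],[[0,0,40],[0,0,0]],[[0,0,40],[0,0,0]],[[0,0,40],[0,0,0]],[[0,0,20],[0,0,0]],[[0,0,0],[0,0,0]],[[0,0,0],[0,0,0]],[[0,0,0],[0,0,0]]])

```text
t: 19.5
eef_pos: [0.6445, -0.0, 0.1047]
eef_rot: [2.244, 2.195, 0.002]
contact_force: [0.5, 0.0, 0.5]
width: 0.449
grasp_force: 0.0
```

```bash
python3 m.py 2.2 14
python3 - <<'E'
from h import *
s=env.get_state();T=R.from_rotvec(s['eef_rot']).as_matrix();print(np.degrees(np.arctan2(T[1,0],T[0,0]))+1.23)
E
```

```text
19.5 [ 0.6445 -0.      0.1047] [ 71.9841 -16.3101] [0.5449 0.0475 0.4639]
[[187.6, 21.2], [477.4, 21.0], [457.3, 199.8], [203.7, 200.2]]
res [0.35 0.15 0.2  0.13] px [[186.6999969482422, 20.799999237060547], [477.29998779296875, 19.700000762939453], [457.3999938964844, 199.5], [203.6999969482422, 200.0]]
[[1.7, 114.2], [162.0, 114.6], [162.3, 14.2], [2.2, 14.1]] sides [np.float64(160.3), np.float64(100.4), np.float64(160.1), np.float64(100.1)]
yaw 0.14
89.96884956826491
```

Request:
play_rows(series=[[[0,0,40],[0,0,0]],[[0,0,35],[0,0,0]],[[0,0,15],[0,0,0]],[[0,0,0],[0,0,0]],[[0,0,0],[0,0,0]],[[0,0,0],[0,0,0]]])

```text
t: 20.15
eef_pos: [0.6446, 0.0, 0.0147]
eef_rot: [2.244, 2.195, 0.002]
contact_force: [-0.2, 0.6, -0.3]
width: 0.45
grasp_force: 0.0
```

Request:
play_rows(series=[[[10,0,1],[0,0,0]],[[6,0,0],[0,0,0]],[[3,0,0],[0,0,0]],[[3,0,0],[0,0,0]],[[2,0,0],[0,0,0]],[[0,0,0],[0,0,0]],[[0,0,0],[0,0,0]]])

```text
t: 20.85
eef_pos: [0.6443, 0.0241, 0.0122]
eef_rot: [-2.246, -2.196, -0.0]
contact_force: [-0.2, 0.4, 0.1]
width: 0.449
grasp_force: 0.0
```

Request:
play_rows(series=[[[1,0,0],[0,0,0]],[[0,0,0],[0,0,0]]])

```text
t: 21.05
eef_pos: [0.6443, 0.025, 0.0122]
eef_rot: [-2.246, -2.197, 0.0]
contact_force: [-0.8, -1.1, -0.3]
width: 0.451
grasp_force: 0.4
```

Request:
play_rows(series=[[[0.5,0,0],[0,0,0]],[[0,0,0],[0,0,0]]])

```text
t: 21.25
eef_pos: [0.6443, 0.0255, 0.0122]
eef_rot: [-2.246, -2.197, 0.0]
contact_force: [-0.6, -1.2, 0.6]
width: 0.447
grasp_force: 0.5
```

Request:
play_rows(series=[[[0.5,0,0],[0,0,0]],[[0,0,0],[0,0,0]]])

```text
t: 21.45
eef_pos: [0.6444, 0.0261, 0.0122]
eef_rot: [-2.246, -2.197, 0.0]
contact_force: [-0.1, -0.9, -0.5]
width: 0.452
grasp_force: 0.4
```

Request:
play_rows(series=[[[0.5,0,0],[0,0,0]],[[0,0,0],[0,0,0]]])

```text
t: 21.65
eef_pos: [0.6444, 0.0265, 0.0122]
eef_rot: [2.246, 2.197, -0.0]
contact_force: [0.1, -2.2, -1.0]
width: 0.451
grasp_force: 0.6
```

Request:
play_rows(series=[[[0.5,0,0],[0,0,0]],[[0,0,0],[0,0,0]]])

```text
t: 21.85
eef_pos: [0.6445, 0.0267, 0.0123]
eef_rot: [2.246, 2.196, -0.001]
contact_force: [1.0, -3.7, -2.4]
width: 0.45
grasp_force: 1.9
```

Request:
play_rows(series=[[[0.5,0,0],[0,0,0]],[[0,0,0],[0,0,0]]])

```text
t: 22.05
eef_pos: [0.6445, 0.0268, 0.0123]
eef_rot: [2.245, 2.196, -0.001]
contact_force: [0.6, -5.9, -2.0]
width: 0.449
grasp_force: 3.1
```

Request:
play_rows(series=[[[0.5,0,0],[0,0,0]],[[0,0,0],[0,0,0]]])

```text
t: 22.25
eef_pos: [0.6445, 0.0268, 0.0123]
eef_rot: [2.245, 2.196, -0.002]
contact_force: [-0.6, -8.6, -2.3]
width: 0.45
grasp_force: 4.0
```

```bash
python3 -c "
from h import *
s=env.get_state();print(s['torque'],s['contact_force'],board(s['eef_pos']))"; python3 m.py 2.2 20
```

```text
[-1.32533501 -0.11421505  0.05562879] [-0.55996757 -8.61878411 -2.30655312] [[71.45815904 10.53327719]]
22.25 [0.6445 0.0268 0.0123] [71.4582 10.5333] [-0.56   -8.6188 -2.3066]
[[106.4, 20.1], [585.1, 19.3], [533.6, 292.8], [146.8, 293.1]]
res [0.58 0.14 0.09 0.13] px [[107.0, 20.299999237060547], [585.5999755859375, 21.5], [534.2000122070312, 293.3999938964844], [147.6999969482422, 293.5]]
[[2.4, 119.9], [162.5, 119.3], [162.5, 19.7], [2.5, 19.8]] sides [np.float64(160.1), np.float64(99.6), np.float64(160.0), np.float64(100.1)]
yaw -0.21
```

The push stalled at the fence with the force rising to 8.6 N, and the plate is parallel to within about 0.2°. To let it seat freely, I'll back off and press once more with a single fingertip near mid-length.

Request:
play_rows(series=[[[-5,0,0],[0,0,0]],[[0,-15,0],[0,0,-0.4]],[[0,0,0],[0,0,0]],[[2,0,0],[0,0,0]],[[1,0,0],[0,0,0]],[[0,0,0],[0,0,0]]])

```text
t: 22.9
eef_pos: [0.6297, 0.0257, 0.0124]
eef_rot: [2.184, 2.257, -0.001]
contact_force: [-1.8, -4.9, 0.7]
width: 0.451
grasp_force: 2.6
```

Request:
play_rows(series=[[[0.5,0,0],[0,0,0]],[[0.5,0,0],[0,0,0]],[[0,0,0],[0,0,0]]])

```text
t: 23.2
eef_pos: [0.6297, 0.026, 0.0124]
eef_rot: [2.184, 2.256, -0.002]
contact_force: [-2.0, -8.6, 1.4]
width: 0.453
grasp_force: 4.2
```

Request:
play_rows(series=[[[0.5,0,0],[0,0,0]],[[0,0,0],[0,0,0]]])

```text
t: 23.4
eef_pos: [0.6297, 0.0262, 0.0124]
eef_rot: [2.184, 2.255, -0.003]
contact_force: [-3.2, -9.7, 0.8]
width: 0.449
grasp_force: 5.0
```

Seated at about 10 N. Now I'll retreat, lift and check.

Request:
play_rows(series=[[[-3,0,0],[0,0,0]],[[-15,0,0],[0,0,0.4]],[[0,0,-40],[0,0,0]],[[0,0,-45],[0,0,0]],[[0,0,-45],[0,0,0]],[[0,0,-40],[0,0,0]],[[0,0,-40],[0,0,0]],[[0,0,0],[0,0,0]],[[0,0,0],[0,0,0]],[[0,0,0],[0,0,0]]])

```text
t: 24.4
eef_pos: [0.6294, 0.0102, 0.2206]
eef_rot: [-2.244, -2.195, 0.002]
contact_force: [-0.4, 0.9, -1.0]
width: 0.449
grasp_force: 0.0
```

```bash
python3 m.py 2.2 20
python3 - <<'E'
from h import *
import glob,os
f=max(glob.glob('pics/t*.png'),key=os.path.getmtime); g=cv2.imread(f).astype(np.float32).mean(2); s=env.get_state();C=cam('wrist',s)
def q(cs,z,w=5):
    c=proj(C,np.c_[BC+np.array(cs)/1e3@np.array([U,V]),[z]*len(cs)]);return c
c=q([(-120,-160),(0,-160),(130,-130),(130,0),(20,120),(125,120)],.04)
l,r=edge(g,c[2],c[3],5); print('far edge',r,board(ray(C,[meet(l,np.cross([0,y,1],[1,y,1])) for y in c[2:4,1]],.04)))
f=q([(-60,120),(-5,120)],.056); l,r=edge(g,f[0],f[1],4); print('fence top inner',r,board(ray(C,[meet(l,np.cross([x,0,1],[x,1,1])) for x in f[:,0]],.056)))
for n,(x,y) in {'end':(62,34),'endr':(62,-34),'sec':(34,34),'secr':(34,-34)}.items():
    p=q([(82.3+x,70+y)],.046)[0].astype(int); im=cv2.imread(max(glob.glob('pics/t*.png'),key=os.path.getmtime)); print(n,im[p[1],p[0]])
E
```

```text
24.4 [0.6294 0.0102 0.2206] [56.7114 -6.4307] [-0.4446  0.8502 -1.0025]
[[251.1, 62.1], [439.7, 61.8], [429.2, 180.1], [256.6, 180.2]]
res [0.09 0.   0.   0.14] px [[250.6999969482422, 60.099998474121094], [440.3999938964844, 59.5], [429.70001220703125, 180.39999389648438], [257.0, 180.5]]
[[1.9, 121.6], [162.6, 121.8], [162.7, 19.8], [2.5, 19.8]] sides [np.float64(160.7), np.float64(102.0), np.float64(160.2), np.float64(101.8)]
yaw 0.07
far edge 0.22478837959427433 [[ 1.29769672e+02 -1.30000232e+02]
 [ 1.29676789e+02  1.14029530e-04]]
fence top inner 6.814408398197705e-07 [[-59.99998625 120.00012214]
 [ -4.99999083 120.00015288]]
end [107 114  61]
endr [ 96 105  58]
sec [160 209 232]
secr [114 144 170]
```

The plate's right side lies at y 19.8 / 19.8 mm, so its left side is at the fence face. The overhang is 32.9 mm (24–40 is allowed). The table shows through the end holes and plywood through the second pair. Handing in.

```bash
python3 -c "
from workcell import env
print(env.close_job())"
```

```text
the job is handed in; nothing more can be done
None
```

The cover plate lies flush along the fence, measured parallel within about 0.2°, with its front end overhanging the far edge by about 33 mm; the end holes are clear, the second pair is over the board, nothing else was touched as far as I could tell, and the job was handed in at about 24.5 s.

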